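Sort toy-truck parts into the kit trays

ROBOT

A 7-joint arm with a two-finger parallel gripper is mounted at the origin on the work surface. World frame = base frame: x ahead of the robot, y to its left, z up, the work surface at z = 0. Lengths are in m, angles in degrees, forces in N, time in s.
With the tool pointing down it reaches from about 0.425 to 0.875 m from the base axis. Payload 4.7 kg.
Tool frame: the origin (TCP) lies on the centre line of the jaws, within the pads' length; the fingertips stand 19 mm ahead of it and the grasp point (between the pads) is the TCP; z points along the fingers, y is the line along which they close (so a half turn about z gives the same grasp; the last joint's range is limited). The gripper opens to 87 mm and grips with 3 to 60 N. Pads are 19 mm wide; open, the fingers measure 117 mm over their backs; the gripper's body (75 mm by 190 mm) begins 51 mm behind the grasp point.
Start: joints at [-66.515, 18.392, -4.016, 83.108, 1.295, 78.541, -3.26], TCP at [0.251, 0.6, 0.242] pointing down, gripper open.
Joint ranges: [-163.93, 163.93], [-17.29, 119.83], [-79.2, 71.16], [3.27, 140.29], [-89.18, 269.18], [5.43, 117.66], [-154.24, 154.24]. Speed limits (degrees/s): [147.25, 147.25, 180, 180, 180, 180, 180].

INTERFACE

Orientations are given as [roll, pitch, yaw] about the fixed x, y, z axes, in that order (R = Rz(yaw) Ry(pitch) Rx(roll)).
In Python, from cell import env, imaging gives the robot as it stands.
- The arm moves only by the shell command python3 -m crank 'ROWS' [OPENING] [FORCE]. ROWS is JSON, a list of rows, each an object of numbers: "x", "y", "z": the shift along the tool's x, y, z in m; "turn": the turn about the tool's z in rad. In form: [{"x": .., "y": .., "z": .., "turn": ..}, ...]. A call has 1 to 12 rows; each row is the pose to reach, as a shift and turn from the pose commanded when the call began, along the tool's axes at that moment; what a row does not reach only later rows make up. A row lasts 1/8 s, in which the tool goes at most 62.5 mm and 10.7 degrees, less where a joint would pass 70% of its speed; a pose out of reach is approached as far as the arm can. A call with a gripper value outside its range is refused whole. OPENING is the finger opening in m, from 0 to 0.087, set as the call begins (- or left out, the last holds). The fingers move at their own pace and stop on an object; FORCE is the grip in N (left out, the last holds). Time passes only in rows, so rows that repeat a pose let the fingers close. It gives the time, the measured TCP pose, the force, the opening and the grip force at its end, in the units of the state.
- env.get_obs(): the state, without advancing time (a new reading comes with each control period).
- imaging.read_camera(name): name is "scene" or "top" or "wrist"; returns the picture (384x512x3 uint8, red, green, blue); there is no depth.
- imaging.get_calibration(name): a dict with "camera_matrix" (3x3 intrinsics, pixels), "position" and "attitude" of the camera in the world. Camera axes: x right, y up, looking along -z (the intrinsics and any distortion apply to the point x, -y, -z); pixel columns grow to the right and rows downward; lengths in m; the calibration is good to about 2 mm. A picture is of the moment at which its call begins: read the wrist's pose just before it. get_calibration takes no time and is no camera call; for the wrist camera it gives the pose at the moment of the call.
- env.sign_off(): hands the job in; it is judged then, once.
The state is a dict: "time_s": time; "qpos": joint angles; "joint_velocities": joint speeds; "effort": joint torques, N m; "tool_pos": TCP position; "tool_rot": TCP orientation; "force": force on the tool from outside, world axes, zero at the start; "wrist_torque": the same for the moment, N m; "grip_width": finger opening in m; "grasp_force": force on a finger pad.
Only numpy, scipy, OpenCV 4.12 (cv2) and the standard library are available. Lean on these libraries where they do the work, as an engineer would, in place of code of your own. Each camera call takes 0.05 s, during which the arm holds its last target. There are 200 camera calls.

TASK

Sort the five loose toy-truck parts on the woodwork bench into the three grey trays: both wheels, both chassis rails and the cab block each go in the tray that has the same kind of part glued on its ledge as a sample. Put every part down the same way up as it lies now, flat on the tray floor inside the walls and not on top of another part, and leave the small glued frame that is drying on the bench where it is.

Things in the scene. Friction and masses are not known exactly. Their poses are not given: they have to be found in the camera images.
- wheel1: A wooden toy-truck wheel, a plain pine disc 44 mm in diameter and 18 mm high lying flat on the bench, with a small dark hole mark at the centre of its top. Origin at the centre of its underside, z up.
- wheel2: A wooden toy-truck wheel, a plain pine disc 44 mm in diameter and 18 mm high lying flat on the bench, with a small dark hole mark at the centre of its top. Origin at the centre of its underside, z up. Identical to the first wheel.
- rail1: A pine chassis rail, a straight bar 100 mm long (x), 22 mm wide (y) and 18 mm high (z) lying flat on the bench, with two small dark hole marks on top. Origin at the centre of its underside.
- rail2: A pine chassis rail, a straight bar 100 mm long (x), 22 mm wide (y) and 18 mm high (z) lying flat on the bench, with two small dark hole marks on top. Origin at the centre of its underside. Identical to the first rail.
- cab: The pine cab block of a toy truck: a base 60 mm long (x), 40 mm wide (y) and 20 mm high, with a 34 mm long, full-width cabin step on its -x part (x from -30 to +4 mm) that brings the height there to 38 mm. Stands on its base. Origin at the centre of its underside. Can be gripped across its 40 mm width.
- wheel_tray: Grey open tray for wheels, fixed. Square: outside 142 mm, inside 130 mm, rim 16 mm above the bench, walls and floor 6 mm thick. Origin: centre of its underside, at bench height; z up. On its +x side a ledge (x 70 to 124 mm, 12 mm high) carries a sample wheel (top 30 mm above the bench) glued on at x = 97 mm. The three trays differ only in this sample.
- rail_tray: Grey open tray for chassis rails, fixed. Square: outside 142 mm, inside 130 mm, rim 16 mm above the bench, walls and floor 6 mm thick. Origin: centre of its underside, at bench height; z up. On its +x side a ledge (x 70 to 124 mm, 12 mm high) carries a sample rail lying along y (top 30 mm above the bench) glued on at x = 97 mm. The three trays differ only in this sample.
- cab_tray: Grey open tray for cab blocks, fixed. Square: outside 142 mm, inside 130 mm, rim 16 mm above the bench, walls and floor 6 mm thick. Origin: centre of its underside, at bench height; z up. On its +x side a ledge (x 70 to 124 mm, 12 mm high) carries a sample cab block (top 50 mm above the bench) glued on at x = 97 mm. The three trays differ only in this sample.
- frame: A small frame of four crossed pine strips, 80 mm (x) by 90 mm (y) and 22 mm high, freshly glued and drying beside the trays. Loose: leave it where it is. Origin at the centre of its underside.
Things that resemble listed ones, but are neither listed nor needed, are in the scene too. Leave any purple or turquoise look-alike of the wheel2 alone.

How it is judged (in metres and radians):
At the end, for the whole second after the job is handed in: Each of the five parts is inside its own kind's tray: its origin within 60 mm of the tray's centre along both tray axes and less than 11 mm above the tray's underside (flat on the 6 mm floor), the same way up as at the start within 0.12 rad, and at rest (under 0.02 m/s) (x of wheel1 in the frame of wheel_tray between -0.06 and 0.06 m and y of wheel1 in the frame of wheel_tray between -0.06 and 0.06 m and z of each of wheel1, wheel2 in the frame of wheel_tray below 0.011 m and angle between each of wheel1, wheel2, rail1, rail2, cab's own z axis and vertical below 0.12 rad and linear speed of each of wheel1, wheel2, rail1, rail2, cab below 0.02 m/s and x of wheel2 in the frame of wheel_tray between -0.06 and 0.06 m and y of wheel2 in the frame of wheel_tray between -0.06 and 0.06 m and x of rail1 in the frame of rail_tray between -0.06 and 0.06 m and y of rail1 in the frame of rail_tray between -0.06 and 0.06 m and z of each of rail1, rail2 in the frame of rail_tray below 0.011 m and x of rail2 in the frame of rail_tray between -0.06 and 0.06 m and y of rail2 in the frame of rail_tray between -0.06 and 0.06 m and x of cab in the frame of cab_tray between -0.06 and 0.06 m and y of cab in the frame of cab_tray between -0.06 and 0.06 m and z of cab in the frame of cab_tray below 0.011 m); the robot touches nothing.
It fails at once if the drying frame is shifted by more than 10 mm (distance of frame from where it was at the start of the episode above 0.01 m).
It also fails if it takes over 128 s, if anything falls off the work surface, if the arm or the gripper's body presses on something with over 40 N, if the wrist force passes 120 N, or if a joint passes its speed limit or range.

## Working session

There is one attempt and no reset: what is moved stays moved. The work goes in short steps, Python scripts to look and compute and a shell command to move; the robot and the scene stay as the last step left them, time stands still between calls to the robot, and variables do not carry over. Pictures are saved under pics/ and viewed, at most 14 in all, crops included, and the job is handed in when it is done.

```bash
mkdir -p pics; ls; python3 - <<'E'
from cell import env, imaging
import cv2
o=env.get_obs(); print(o)
for n in("top","scene"):
    c=imaging.get_calibration(n); print(n,c)
    cv2.imwrite(f"pics/{n}0.png",cv2.resize(imaging.read_camera(n)[:,:,::-1],(800,600),interpolation=cv2.INTER_CUBIC))
E
```

```text
pics
{'time_s': 0.0, 'qpos': array([-66.51187125,  18.43928941,  -4.01502203,  83.17388101,
         1.29469898,  78.53897299,  -3.26089615]), 'joint_velocities': array([-0.08624268,  0.00925021,  0.07308417, -0.0569505 ,  0.02698628,
       -0.02075313,  0.02721057]), 'effort': array([-1.54372037e-04, -4.91298366e+01, -4.03978424e-01, -3.12513828e+01,
       -6.37538591e-02,  4.41254396e-02,  1.89172297e-04]), 'tool_pos': array([0.25048789, 0.59925548, 0.24046773]), 'tool_rot': array([-1.79893077e+02,  5.47181847e-03,  1.57320164e+02]), 'force': array([ 0.57758464, -0.04737782,  0.01053902]), 'wrist_torque': array([-0.01725617, -0.08249321,  0.0150176 ]), 'grasp_force': 0.0, 'grip_width': 0.08683490101484244}
top {'camera_matrix': array([[374.86950394,   0.        , 257.64182419],
       [  0.        , 374.86950394, 190.79437959],
       [  0.        ,   0.        ,   1.        ]]), 'position': array([0.319844  , 0.03399923, 1.15097168]), 'attitude': array([  6.31237636,  -0.59377535, -90.50699031])}
scene {'camera_matrix': array([[481.09944618,   0.        , 258.40471323],
       [  0.        , 481.09944618, 185.92401887],
       [  0.        ,   0.        ,   1.        ]]), 'position': array([ 0.82055643, -0.59299177,  1.09115024]), 'attitude': array([34.05578296,  0.22302951, 31.53026331])}
```

View pics/top0.png

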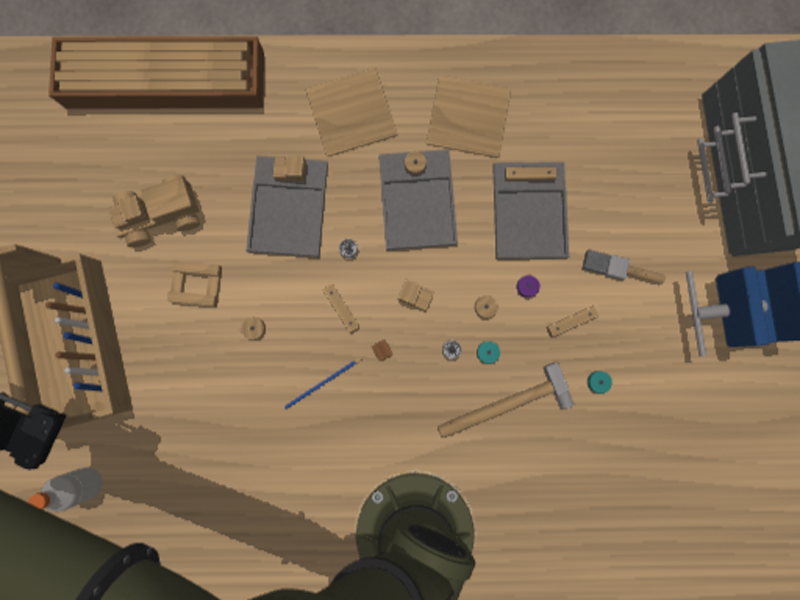

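View pics/scene0.png

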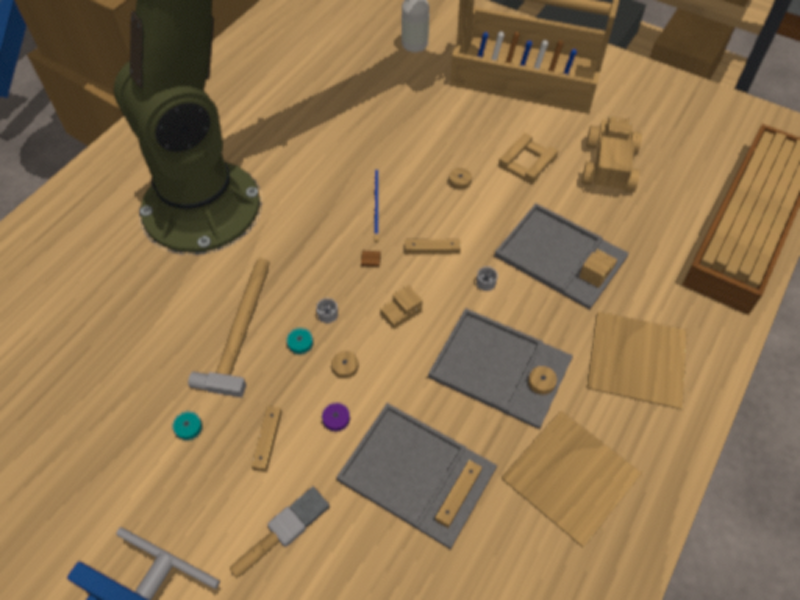

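The kinds are easy to tell apart. Tray samples in the top view (800×600): cab at (289,167), wheel at (415,162), rail at (530,174).

Candidates for the wheels:
- Pine discs at (253,328) and (486,307) match the description.
- Purple (528,286), turquoise (488,352) and (600,382), and steel pieces (348,248) and (452,350) are look-alikes.

I'll confirm this in an enlarged, rectified view.

```bash
cat > h.py <<'E'
from cell import env, imaging
import cv2, numpy as np
from scipy.spatial.transform import Rotation as Ro
def cam(n):
    c=imaging.get_calibration(n)
    R=Ro.from_euler('xyz',c['attitude'],degrees=True).as_matrix()@np.diag([1,-1,-1])
    return np.array(c['camera_matrix']),R,np.array(c['position'])
def ortho(n,z,x0,y0,w,h,s):
    """rectified plane z: centre-top-left world (x0,y0); col->-y,row->-x, s px/m"""
    K,R,p=cam(n); im=imaging.read_camera(n)[:,:,::-1]
    A=np.array([[0,-1/s,x0],[-1/s,0,y0],[0,0,z]])  # (c,r,1)->world
    M=A-np.outer(p,[0,0,1]); H=K@R.T@M
    return cv2.warpPerspective(im,H,(w,h),flags=cv2.INTER_CUBIC|cv2.WARP_INVERSE_MAP)
def grid(im,x0,y0,s,step=.05):
    im=im.copy();h,w=im.shape[:2]
    for k in range(-40,40):
        c=int(round((y0-k*step)*s)); r=int(round((x0-k*step)*s))
        if 0<=c<w: cv2.line(im,(c,0),(c,h),(0,0,255),1); cv2.putText(im,f"{k*step:.2f}",(c+2,10),0,.35,(0,0,255),1)
        if 0<=r<h: cv2.line(im,(0,r),(w,r),(255,0,0),1); cv2.putText(im,f"{k*step:.2f}",(2,r-2),0,.35,(255,0,0),1)
    return im
E
python3 - <<'E'
from h import *
a=ortho("top",.018,.62,.33,1320,480,2000)
a=grid(a,.62,.33,2000)
cv2.imwrite("pics/a1.png",a[:,:680]); cv2.imwrite("pics/a2.png",a[:,640:])
b=grid(ortho("top",.016,.78,.33,700,330,1100),.78,.33,1100); cv2.imwrite("pics/b.png",b)
E
```

```text
(no output)
```

View pics/a1.png

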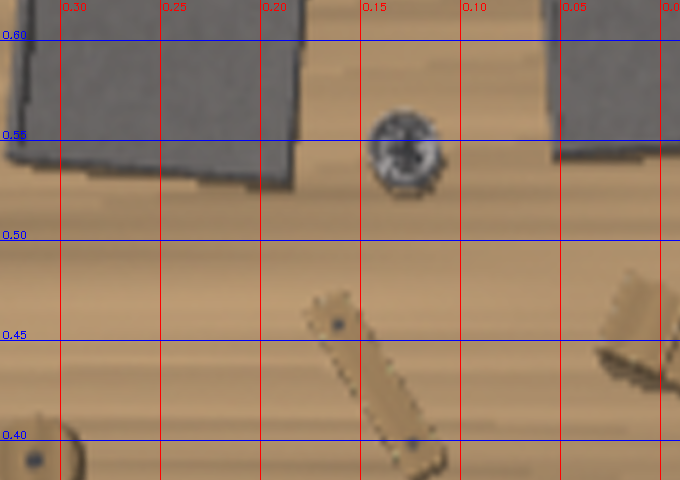

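View pics/a2.png

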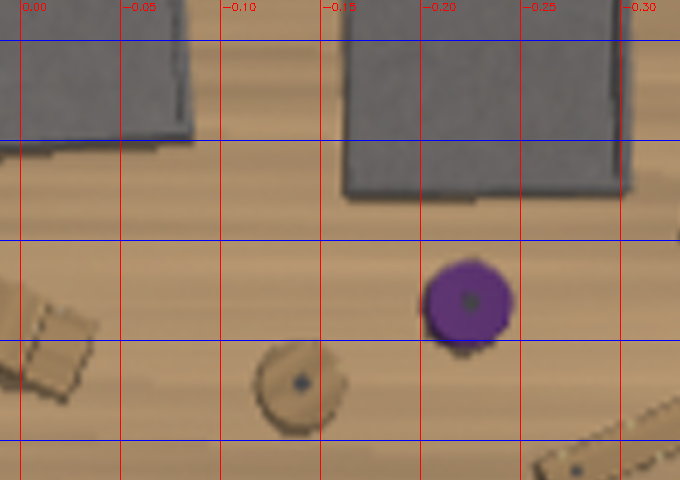

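View pics/b.png

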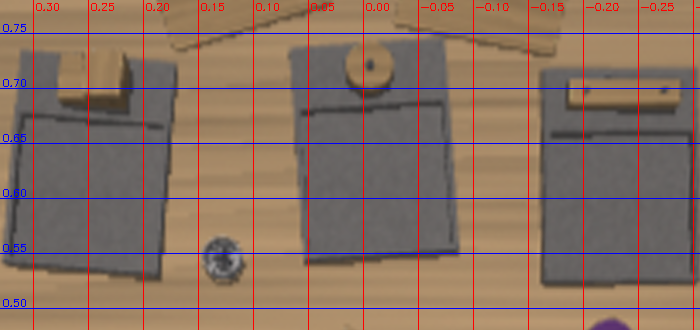

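The views are clear. In the rectified views, the pine wheels are at a1(34,460) and a2(302,383). Rail A's holes are at a1(338,324) and (412,442), and rail B's hole is at a2(576,470). The cab's end edge runs a2(98,325)–(68,402). All three tray outlines and samples are readable in b. The purple disc at a2(470,303) gets left alone. First move: hover over wheel A at (.390,.313).

```bash
cat > go.py <<'E'
import sys
from h import *
# python3 go.py x y z psi : psi = world heading of closing line (deg)
x,y,z,psi=map(float,sys.argv[1:])
o=env.get_obs(); R=Ro.from_euler('xyz',o['tool_rot'],degrees=True).as_matrix()
d=R.T@(np.array([x,y,z])-o['tool_pos']); cur=np.degrees(np.arctan2(R[1,1],R[0,1]))
t=(psi-cur+90)%180-90
print("x %.4f y %.4f z %.4f turn %.4f | psi %.1f tilt %.2f q7 %.0f t %.2f"%(*d,np.radians(-t),cur,np.degrees(np.arccos(-R[2,2])),o['qpos'][6],o['time_s']))
E
python3 go.py .39 .313 .14 3
```

```text
x -0.2391 y -0.2104 z 0.1011 turn 1.1227 | psi 67.3 tilt 0.07 q7 -3 t 0.20
```

```bash
python3 -m crank '[{"x":-0.239,"y":-0.21,"z":0,"turn":1.123},{"x":-0.239,"y":-0.21,"z":0,"turn":1.123},{"x":-0.239,"y":-0.21,"z":0.1,"turn":1.123},{"x":-0.239,"y":-0.21,"z":0.1,"turn":1.123},{"x":-0.239,"y":-0.21,"z":0.1,"turn":1.123},{"x":-0.239,"y":-0.21,"z":0.1,"turn":1.123},{"x":-0.239,"y":-0.21,"z":0.1,"turn":1.123},{"x":-0.239,"y":-0.21,"z":0.1,"turn":1.123},{"x":-0.239,"y":-0.21,"z":0.1,"turn":1.123}]' 0.07 15; python3 go.py .39 .313 .022 3
python3 - <<'E'
from h import *
a=ortho("wrist",.018,.47,.41,600,480,3000)
cv2.imwrite("pics/w1.png",grid(a,.47,.41,3000))
E
```

```text
time_s: 1.32
tool_pos: [0.3898, 0.3158, 0.1423]
tool_rot: [179.9, -0.1, 93.2]
force: [0.1, 1.5, 0.6]
grip_width: 0.0702
grasp_force: 0.0
x -0.0030 y -0.0000 z 0.1203 turn 0.0036 | psi 3.2 tilt 0.10 q7 -38 t 1.32
```

View pics/w1.png

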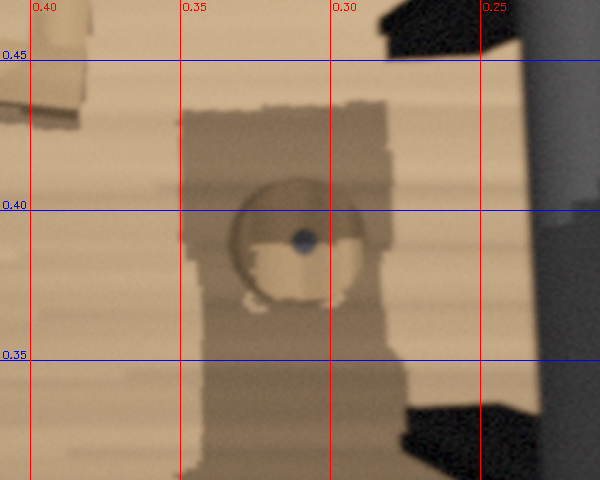

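The wrist view shows the wheel's mark at (304,240), so (.390,.309). The frame corner at (85,125) is clear of the fingers. Descending with y≈.310.

```bash
python3 -m crank '[{"x":-0.005,"y":0,"z":0.06,"turn":0},{"x":-0.005,"y":0,"z":0.11,"turn":0},{"x":-0.005,"y":0,"z":0.12,"turn":0},{"x":-0.005,"y":0,"z":0.12,"turn":0}]' 0.07 15;  python3 -m crank '[{"z":0},{"z":0},{"z":0},{"z":0},{"z":0}]' 0.0 20; python3 go.py .61 .02 .022 3
```

```text
time_s: 1.88
tool_pos: [0.3904, 0.3097, 0.0223]
tool_rot: [-180.0, -0.0, 93.1]
force: [0.9, -0.0, 0.3]
grip_width: 0.07
grasp_force: 0.0
x -0.3010 y 0.2038 z 0.0002 turn 0.0011 | psi 3.1 tilt 0.01 q7 -36 t 1.88invalid input
```

```bash
python3 -m crank '[{"x":0,"y":0,"z":0,"turn":0},{"x":0,"y":0,"z":0,"turn":0},{"x":0,"y":0,"z":0,"turn":0},{"x":0,"y":0,"z":0,"turn":0},{"x":0,"y":0,"z":0,"turn":0}]' 0 20; python3 go.py .615 .022 .10 3.6
```

```text
time_s: 2.5
tool_pos: [0.3907, 0.3092, 0.022]
tool_rot: [180.0, -0.0, 93.0]
force: [-0.9, -0.6, 4.2]
grip_width: 0.0432
grasp_force: 20.0
x -0.2984 y 0.2091 z -0.0780 turn -0.0108 | psi 3.0 tilt 0.04 q7 -36 t 2.50
```

```bash
python3 -m crank '[{"x":0,"y":0,"z":-0.04,"turn":0},{"x":0,"y":0,"z":-0.08,"turn":0},{"x":-0.298,"y":0.206,"z":-0.08,"turn":-0.01},{"x":-0.298,"y":0.206,"z":-0.08,"turn":-0.01},{"x":-0.298,"y":0.206,"z":-0.08,"turn":-0.01},{"x":-0.298,"y":0.206,"z":-0.08,"turn":-0.01},{"x":-0.298,"y":0.206,"z":-0.08,"turn":-0.01},{"x":-0.298,"y":0.206,"z":-0.08,"turn":-0.01},{"x":-0.298,"y":0.206,"z":-0.08,"turn":-0.01},{"x":-0.298,"y":0.206,"z":-0.08,"turn":-0.01},{"x":-0.298,"y":0.206,"z":-0.08,"turn":-0.01}]'; python3 go.py .612 .020 .029 3.6
```

```text
time_s: 3.88
tool_pos: [0.6109, 0.024, 0.1013]
tool_rot: [-180.0, -0.1, 93.7]
force: [0.4, 0.0, 0.1]
grip_width: 0.0434
grasp_force: 20.0
x -0.0042 y 0.0009 z 0.0723 turn 0.0018 | psi 3.7 tilt 0.08 q7 7 t 3.88
```

```bash
python3 -m crank '[{"x":-0.004,"y":0.001,"z":0.04,"turn":0},{"x":-0.004,"y":0.001,"z":0.065,"turn":0},{"x":-0.004,"y":0.001,"z":0.0725,"turn":0},{"x":-0.004,"y":0.001,"z":0.0725,"turn":0}]' && python3 -m crank '[{"x":0,"y":0,"z":0,"turn":0},{"x":0,"y":0,"z":0,"turn":0},{"x":0,"y":0,"z":-0.04,"turn":0},{"x":0,"y":0,"z":-0.08,"turn":0},{"x":0,"y":0,"z":-0.12,"turn":0},{"x":0,"y":0,"z":-0.12,"turn":0}]' 0.06; python3 go.py .4285 -.141 .12 3.6
```

```text
time_s: 4.38
tool_pos: [0.6128, 0.0192, 0.0294]
tool_rot: [180.0, -0.0, 93.6]
force: [0.4, -0.6, 0.6]
grip_width: 0.0437
grasp_force: 20.0
time_s: 5.12
tool_pos: [0.6157, 0.0179, 0.1536]
tool_rot: [179.5, -0.1, 93.5]
force: [-0.5, 0.6, -0.2]
grip_width: 0.0602
grasp_force: 0.0
x -0.1471 y -0.1969 z 0.0318 turn -0.0010 | psi 3.5 tilt 0.47 q7 6 t 5.12
```

```bash
python3 -m crank '[{"x":-0.147,"y":-0.197,"z":0.03,"turn":0},{"x":-0.147,"y":-0.197,"z":0.03,"turn":0},{"x":-0.147,"y":-0.197,"z":0.03,"turn":0},{"x":-0.147,"y":-0.197,"z":0.03,"turn":0},{"x":-0.147,"y":-0.197,"z":0.03,"turn":0},{"x":-0.147,"y":-0.197,"z":0.03,"turn":0},{"x":-0.147,"y":-0.197,"z":0.03,"turn":0}]' 0.07; python3 go.py .4285 -.141 .022 3.6
```

```text
time_s: 6.0
tool_pos: [0.4265, -0.1399, 0.1192]
tool_rot: [180.0, 0.0, 93.7]
force: [0.4, -0.5, 0.1]
grip_width: 0.07
grasp_force: 0.0
x -0.0011 y 0.0018 z 0.0972 turn 0.0013 | psi 3.7 tilt 0.04 q7 18 t 6.00
```

```bash
python3 -m crank '[{"x":-0.001,"y":0.002,"z":0.05,"turn":0},{"x":-0.001,"y":0.002,"z":0.09,"turn":0},{"x":-0.001,"y":0.002,"z":0.097,"turn":0},{"x":-0.001,"y":0.002,"z":0.097,"turn":0}]' && python3 -m crank '[{"x":0,"y":0,"z":0,"turn":0},{"x":0,"y":0,"z":0,"turn":0},{"x":0,"y":0,"z":0,"turn":0},{"x":0,"y":0,"z":0,"turn":0},{"x":0,"y":0,"z":-0.04,"turn":0},{"x":0,"y":0,"z":-0.08,"turn":0},{"x":0,"y":0,"z":-0.08,"turn":0}]' 0 20; python3 go.py .616 -.044 .1 3.6
```

```text
time_s: 6.5
tool_pos: [0.4282, -0.1416, 0.0224]
tool_rot: [-180.0, 0.0, 93.6]
force: [0.1, -0.8, -0.3]
grip_width: 0.0701
grasp_force: 0.0
time_s: 7.38
tool_pos: [0.4299, -0.1422, 0.1049]
tool_rot: [179.6, 0.0, 93.6]
force: [1.5, -0.3, -0.1]
grip_width: 0.0433
grasp_force: 20.0
x 0.0865 y 0.1918 z 0.0062 turn -0.0008 | psi 3.6 tilt 0.39 q7 19 t 7.38
```

```bash
python3 -m crank '[{"x":0.0865,"y":0.192,"z":0.005,"turn":0},{"x":0.0865,"y":0.192,"z":0.005,"turn":0},{"x":0.0865,"y":0.192,"z":0.005,"turn":0},{"x":0.0865,"y":0.192,"z":0.005,"turn":0},{"x":0.0865,"y":0.192,"z":0.005,"turn":0},{"x":0.0865,"y":0.192,"z":0.005,"turn":0},{"x":0.0865,"y":0.192,"z":0.005,"turn":0}]'; python3 go.py .616 -.044 .029 3.6
```

```text
time_s: 8.25
tool_pos: [0.6126, -0.0448, 0.097]
tool_rot: [-180.0, -0.0, 93.4]
force: [-0.3, -0.3, 0.7]
grip_width: 0.0435
grasp_force: 20.0
x 0.0006 y 0.0035 z 0.0680 turn -0.0028 | psi 3.4 tilt 0.04 q7 15 t 8.25
```

```bash
python3 -m crank '[{"x":0,"y":0.003,"z":0.04,"turn":0},{"x":0,"y":0.003,"z":0.06,"turn":0},{"x":0,"y":0.003,"z":0.068,"turn":0},{"x":0,"y":0.003,"z":0.068,"turn":0}]' && python3 -m crank '[{"x":0,"y":0,"z":0,"turn":0},{"x":0,"y":0,"z":0,"turn":0},{"x":0,"y":0,"z":-0.04,"turn":0},{"x":0,"y":0,"z":-0.08,"turn":0},{"x":0,"y":0,"z":-0.10,"turn":0},{"x":0,"y":0,"z":-0.10,"turn":0}]' 0.06; python3 go.py .449 -.0035 .12 -21
```

```text
time_s: 8.75
tool_pos: [0.6167, -0.0437, 0.0293]
tool_rot: [180.0, 0.0, 93.5]
force: [-0.4, -0.5, -0.2]
grip_width: 0.0435
grasp_force: 20.0
time_s: 9.5
tool_pos: [0.6178, -0.0433, 0.1305]
tool_rot: [179.8, -0.0, 93.6]
force: [-0.3, 0.3, -0.4]
grip_width: 0.0596
grasp_force: 0.0
x 0.0502 y -0.1660 z 0.0100 turn 0.4286 | psi 3.6 tilt 0.19 q7 14 t 9.50
```

```bash
python3 -m crank '[{"x":0.05,"y":-0.166,"z":0,"turn":0.43},{"x":0.05,"y":-0.166,"z":0,"turn":0.43},{"x":0.05,"y":-0.166,"z":0,"turn":0.43},{"x":0.05,"y":-0.166,"z":0,"turn":0.43},{"x":0.05,"y":-0.166,"z":0,"turn":0.43},{"x":0.05,"y":-0.166,"z":0,"turn":0.43},{"x":0.05,"y":-0.166,"z":0,"turn":0.43}]' 0.07; python3 go.py .449 -.0035 .022 -21
python3 - <<'E'
from h import *
cv2.imwrite("pics/w2.png",grid(ortho("wrist",.020,.53,.09,600,480,3000),.53,.09,3000))
E
```

```text
time_s: 10.38
tool_pos: [0.4487, -0.0042, 0.1288]
tool_rot: [180.0, 0.1, 68.9]
force: [0.1, -0.5, 0.5]
grip_width: 0.0695
grasp_force: 0.0
x 0.0009 y 0.0000 z 0.1068 turn -0.0023 | psi -21.1 tilt 0.07 q7 -25 t 10.38
```

View pics/w2.png

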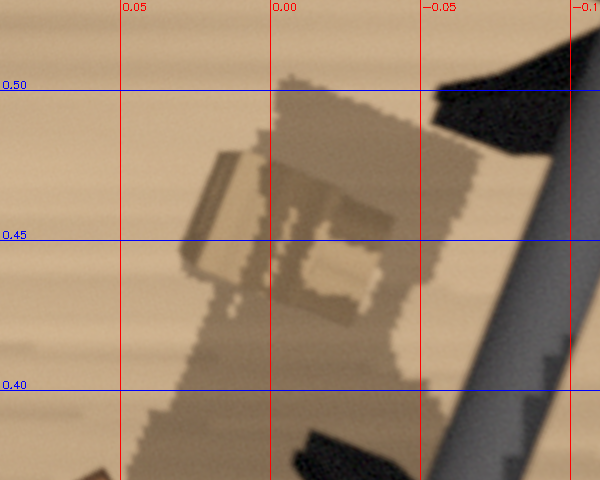

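The wrist view agrees: the cab's end edge runs (394,218)–(355,325), giving a centre near (.450,-.006) with its width line at −21°.

```bash
python3 -m crank '[{"x":0.002,"y":0.001,"z":0.05,"turn":0},{"x":0.002,"y":0.001,"z":0.09,"turn":0},{"x":0.002,"y":0.001,"z":0.106,"turn":0},{"x":0.002,"y":0.001,"z":0.106,"turn":0}]' && python3 -m crank '[{"x":0,"y":0,"z":0,"turn":0},{"x":0,"y":0,"z":0,"turn":0},{"x":0,"y":0,"z":0,"turn":0},{"x":0,"y":0,"z":0,"turn":0},{"x":0,"y":0,"z":-0.04,"turn":0},{"x":0,"y":0,"z":-0.08,"turn":0},{"x":0,"y":0,"z":-0.08,"turn":0}]' 0 20; python3 go.py .603 .250 .1 -4.7
```

```text
time_s: 10.92
tool_pos: [0.4493, -0.0026, 0.0226]
tool_rot: [-179.9, 0.1, 68.9]
force: [-0.3, 0.3, 0.6]
grip_width: 0.0699
grasp_force: 0.0
time_s: 11.8
tool_pos: [0.452, -0.0019, 0.106]
tool_rot: [179.7, -0.3, 68.9]
force: [-0.7, 0.2, -0.9]
grip_width: 0.0405
grasp_force: 20.0
x 0.2893 y 0.0502 z 0.0075 turn -0.2859 | psi -21.1 tilt 0.39 q7 -24 t 11.80
```

```bash
python3 -m crank '[{"x":0.289,"y":0.05,"z":0,"turn":-0.286},{"x":0.289,"y":0.05,"z":0,"turn":-0.286},{"x":0.289,"y":0.05,"z":0,"turn":-0.286},{"x":0.289,"y":0.05,"z":0,"turn":-0.286},{"x":0.289,"y":0.05,"z":0,"turn":-0.286},{"x":0.289,"y":0.05,"z":0,"turn":-0.286},{"x":0.289,"y":0.05,"z":0,"turn":-0.286},{"x":0.289,"y":0.05,"z":0,"turn":-0.286}]'; python3 go.py .603 .25 .029 -4.7
```

```text
time_s: 12.8
tool_pos: [0.5999, 0.2474, 0.1027]
tool_rot: [-180.0, 0.0, 85.2]
force: [-0.2, -0.8, -1.3]
grip_width: 0.0398
grasp_force: 20.0
x 0.0029 y 0.0030 z 0.0737 turn -0.0023 | psi -4.8 tilt 0.06 q7 -21 t 12.80
```

```bash
python3 -m crank '[{"x":0.002,"y":0.002,"z":0.04,"turn":0},{"x":0.002,"y":0.002,"z":0.065,"turn":0},{"x":0.002,"y":0.002,"z":0.0735,"turn":0},{"x":0.002,"y":0.002,"z":0.0735,"turn":0}]' && python3 -m crank '[{"x":0,"y":0,"z":0,"turn":0},{"x":0,"y":0,"z":0,"turn":0},{"x":0,"y":0,"z":-0.04,"turn":0},{"x":0,"y":0,"z":-0.08,"turn":0},{"x":0,"y":0,"z":-0.10,"turn":0},{"x":0,"y":0,"z":-0.10,"turn":0}]' 0.056; python3 go.py .4285 .1425 .12 -58
```

```text
time_s: 13.3
tool_pos: [0.6026, 0.2503, 0.0304]
tool_rot: [180.0, -0.0, 85.2]
force: [0.5, 0.0, -0.6]
grip_width: 0.04
grasp_force: 20.0
time_s: 14.05
tool_pos: [0.6033, 0.2517, 0.1311]
tool_rot: [179.8, -0.1, 85.3]
force: [-0.3, 0.3, -0.5]
grip_width: 0.0558
grasp_force: 0.0
x -0.1231 y -0.1653 z 0.0104 turn 0.9304 | psi -4.7 tilt 0.19 q7 -21 t 14.05
```

```bash
python3 -m crank '[{"x":-0.123,"y":-0.165,"z":0,"turn":0.93},{"x":-0.123,"y":-0.165,"z":0,"turn":0.93},{"x":-0.123,"y":-0.165,"z":0,"turn":0.93},{"x":-0.123,"y":-0.165,"z":0,"turn":0.93},{"x":-0.123,"y":-0.165,"z":0,"turn":0.93},{"x":-0.123,"y":-0.165,"z":0,"turn":0.93},{"x":-0.123,"y":-0.165,"z":0,"turn":0.93},{"x":-0.123,"y":-0.165,"z":0,"turn":0.93}]' 0.056; python3 go.py .4285 .1425 .022 -58
python3 - <<'E'
from h import *
cv2.imwrite("pics/w3.png",grid(ortho("wrist",.018,.51,.24,600,480,3000),.51,.24,3000))
E
```

```text
time_s: 15.05
tool_pos: [0.4278, 0.1421, 0.1291]
tool_rot: [180.0, 0.1, 32.1]
force: [-0.2, 0.4, 0.5]
grip_width: 0.0559
grasp_force: 0.0
x 0.0009 y 0.0000 z 0.1071 turn 0.0020 | psi -57.9 tilt 0.06 q7 -80 t 15.05
```

View pics/w3.png

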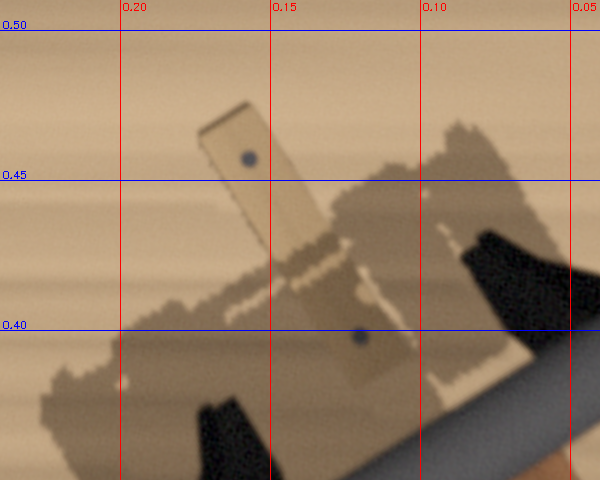

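Rail A's holes are at (249,159) and (360,336), so its centre is about (.4275,.1395) and the angle is right.

```bash
python3 -m crank '[{"x":-0.001,"y":0.002,"z":0.05,"turn":0},{"x":-0.001,"y":0.002,"z":0.09,"turn":0},{"x":-0.001,"y":0.002,"z":0.107,"turn":0},{"x":-0.001,"y":0.002,"z":0.107,"turn":0}]' && python3 -m crank '[{"x":0,"y":0,"z":0,"turn":0},{"x":0,"y":0,"z":0,"turn":0},{"x":0,"y":0,"z":0,"turn":0},{"x":0,"y":0,"z":0,"turn":0},{"x":0,"y":0,"z":0,"turn":0},{"x":0,"y":0,"z":-0.04,"turn":0},{"x":0,"y":0,"z":-0.08,"turn":0},{"x":0,"y":0,"z":-0.09,"turn":0}]' 0 20; python3 go.py .593 -.207 .11 -90
```

```text
time_s: 15.6
tool_pos: [0.4277, 0.1395, 0.0216]
tool_rot: [180.0, 0.1, 32.1]
force: [-1.0, -0.9, 0.4]
grip_width: 0.0559
grasp_force: 0.0
time_s: 16.6
tool_pos: [0.4296, 0.1407, 0.1149]
tool_rot: [-180.0, -0.3, 32.0]
force: [0.4, 0.5, -1.0]
grip_width: 0.0221
grasp_force: 20.0
x -0.0459 y 0.3815 z 0.0045 turn 0.5589 | psi -58.0 tilt 0.28 q7 -80 t 16.60
```

```bash
python3 -m crank '[{"x":-0.046,"y":0.3815,"z":0,"turn":0.559},{"x":-0.046,"y":0.3815,"z":0,"turn":0.559},{"x":-0.046,"y":0.3815,"z":0,"turn":0.559},{"x":-0.046,"y":0.3815,"z":0,"turn":0.559},{"x":-0.046,"y":0.3815,"z":0,"turn":0.559},{"x":-0.046,"y":0.3815,"z":0,"turn":0.559},{"x":-0.046,"y":0.3815,"z":0,"turn":0.559},{"x":-0.046,"y":0.3815,"z":0,"turn":0.559},{"x":-0.046,"y":0.3815,"z":0,"turn":0.559},{"x":-0.046,"y":0.3815,"z":0,"turn":0.559}]'; python3 go.py .593 -.207 .029 -90
python3 - <<'E'
from h import *
cv2.imwrite("pics/w4.png",grid(ortho("wrist",.016,.71,-.13,600,560,2800),.71,-.13,2800))
E
```

```text
time_s: 17.85
tool_pos: [0.5914, -0.2056, 0.1125]
tool_rot: [-179.9, -0.0, 0.1]
force: [0.2, 0.1, -0.4]
grip_width: 0.0218
grasp_force: 20.0
x 0.0016 y 0.0016 z 0.0835 turn 0.0026 | psi -89.9 tilt 0.09 q7 -57 t 17.85
```

View pics/w4.png

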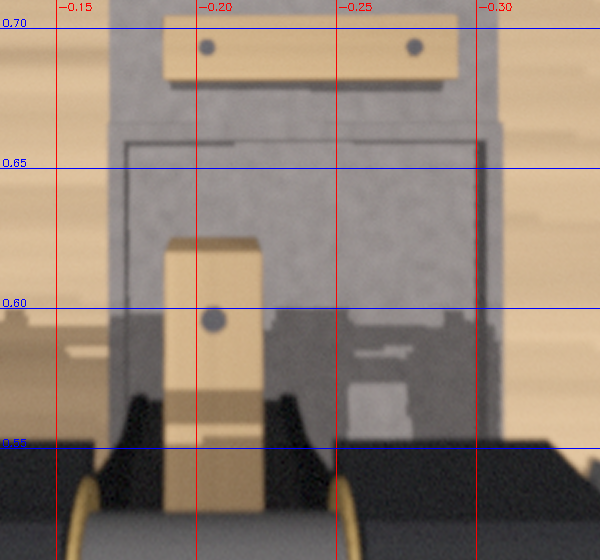

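The rail tray spans columns 108–502, so its centre is y≈−.239, and the inner far wall at row 142 gives x≈.594. The rail goes at y=−.212.

```bash
python3 -m crank '[{"x":0.001,"y":0.0065,"z":0.04,"turn":0},{"x":0.001,"y":0.0065,"z":0.07,"turn":0},{"x":0.001,"y":0.0065,"z":0.0835,"turn":0},{"x":0.001,"y":0.0065,"z":0.0835,"turn":0}]' && python3 -m crank '[{"x":0,"y":0,"z":0,"turn":0},{"x":0,"y":0,"z":0,"turn":0},{"x":0,"y":0,"z":-0.04,"turn":0},{"x":0,"y":0,"z":-0.08,"turn":0},{"x":0,"y":0,"z":-0.10,"turn":0},{"x":0,"y":0,"z":-0.10,"turn":0}]' 0.036; python3 go.py .400 -.312 .12 25
```

```text
time_s: 18.4
tool_pos: [0.5926, -0.2137, 0.0292]
tool_rot: [-180.0, -0.0, 0.0]
force: [-0.3, 0.6, -0.6]
grip_width: 0.022
grasp_force: 20.0
time_s: 19.15
tool_pos: [0.5932, -0.2146, 0.1304]
tool_rot: [180.0, -0.2, 0.0]
force: [0.4, -0.2, 0.0]
grip_width: 0.0357
grasp_force: 0.0
x -0.1933 y 0.0974 z 0.0098 turn 1.1345 | psi -90.0 tilt 0.17 q7 -57 t 19.15
```

```bash
python3 -m crank '[{"x":-0.193,"y":0.097,"z":0,"turn":1.134},{"x":-0.193,"y":0.097,"z":0,"turn":1.134},{"x":-0.193,"y":0.097,"z":0,"turn":1.134},{"x":-0.193,"y":0.097,"z":0,"turn":1.134},{"x":-0.193,"y":0.097,"z":0,"turn":1.134},{"x":-0.193,"y":0.097,"z":0,"turn":1.134},{"x":-0.193,"y":0.097,"z":0,"turn":1.134},{"x":-0.193,"y":0.097,"z":0,"turn":1.134},{"x":-0.193,"y":0.097,"z":0,"turn":1.134}]' 0.056; python3 go.py .400 -.312 .022 25
python3 - <<'E'
from h import *
cv2.imwrite("pics/w5.png",grid(ortho("wrist",.018,.48,-.21,600,480,3000),.48,-.21,3000))
E
```

```text
time_s: 20.27
tool_pos: [0.3992, -0.3112, 0.1287]
tool_rot: [180.0, 0.0, -64.9]
force: [0.4, 0.7, 0.7]
grip_width: 0.0558
grasp_force: 0.0
x 0.0011 y -0.0004 z 0.1067 turn 0.0021 | psi -154.9 tilt 0.03 q7 -109 t 20.27
```

View pics/w5.png

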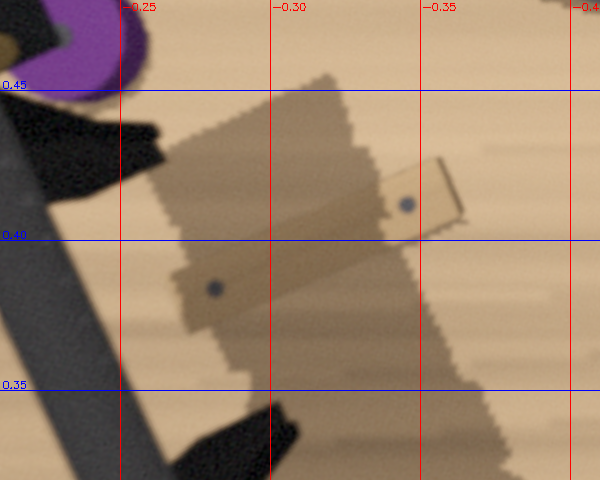

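Rail B's holes are at (215,288) and (407,205), so its centre is (.398,−.314) with its long axis at −66.5°. Purple at (90,50) is clear.

```bash
python3 -m crank '[{"x":0.002,"y":0.002,"z":0.05,"turn":0.025},{"x":0.002,"y":0.002,"z":0.09,"turn":0.025},{"x":0.002,"y":0.002,"z":0.1065,"turn":0.025},{"x":0.002,"y":0.002,"z":0.1065,"turn":0.025}]' && python3 -m crank '[{"x":0,"y":0,"z":0,"turn":0},{"x":0,"y":0,"z":0,"turn":0},{"x":0,"y":0,"z":0,"turn":0},{"x":0,"y":0,"z":0,"turn":0},{"x":0,"y":0,"z":0,"turn":0},{"x":0,"y":0,"z":-0.04,"turn":0},{"x":0,"y":0,"z":-0.08,"turn":0},{"x":0,"y":0,"z":-0.09,"turn":0}]' 0 20; python3 go.py .593 -.266 .11 -90
```

```text
time_s: 20.82
tool_pos: [0.3981, -0.3144, 0.0224]
tool_rot: [179.9, 0.0, -66.4]
force: [-0.6, 0.0, -0.9]
grip_width: 0.056
grasp_force: 0.0
time_s: 21.82
tool_pos: [0.3995, -0.3149, 0.1145]
tool_rot: [-179.8, -0.1, -66.4]
force: [1.6, 0.5, 0.0]
grip_width: 0.0219
grasp_force: 20.0
x 0.0326 y -0.1969 z 0.0052 turn -1.1592 | psi -156.4 tilt 0.22 q7 -108 t 21.82
```

```bash
python3 -m crank '[{"x":0.0325,"y":-0.197,"z":0,"turn":-1.159},{"x":0.0325,"y":-0.197,"z":0,"turn":-1.159},{"x":0.0325,"y":-0.197,"z":0,"turn":-1.159},{"x":0.0325,"y":-0.197,"z":0,"turn":-1.159},{"x":0.0325,"y":-0.197,"z":0,"turn":-1.159},{"x":0.0325,"y":-0.197,"z":0,"turn":-1.159},{"x":0.0325,"y":-0.197,"z":0,"turn":-1.159},{"x":0.0325,"y":-0.197,"z":0,"turn":-1.159},{"x":0.0325,"y":-0.197,"z":0,"turn":-1.159},{"x":0.0325,"y":-0.197,"z":0,"turn":-1.159}]'; python3 go.py .593 -.266 .029 -90
```

```text
time_s: 23.08
tool_pos: [0.5919, -0.2648, 0.1125]
tool_rot: [-180.0, 0.0, -0.1]
force: [-0.5, 0.3, 0.2]
grip_width: 0.022
grasp_force: 20.0
x 0.0011 y 0.0012 z 0.0835 turn -0.0010 | psi -90.1 tilt 0.00 q7 -54 t 23.07
```

```bash
python3 -m crank '[{"x":0.001,"y":0.001,"z":0.04,"turn":0},{"x":0.001,"y":0.001,"z":0.07,"turn":0},{"x":0.001,"y":0.001,"z":0.0835,"turn":0},{"x":0.001,"y":0.001,"z":0.0835,"turn":0}]' && python3 -m crank '[{"x":0,"y":0,"z":0,"turn":0},{"x":0,"y":0,"z":0,"turn":0},{"x":0,"y":0,"z":-0.04,"turn":0},{"x":0,"y":0,"z":-0.08,"turn":0},{"x":-0.05,"y":0,"z":-0.14,"turn":0},{"x":-0.1,"y":0,"z":-0.16,"turn":0},{"x":-0.1,"y":0,"z":-0.16,"turn":0}]' 0.034; python3 - <<'E'
from h import *
cv2.imwrite("pics/fin.png",cv2.resize(imaging.read_camera("scene")[80:370,180:440,::-1],(538,600),interpolation=cv2.INTER_CUBIC))
cv2.imwrite("pics/fint.png",grid(ortho("top",.02,.78,.42,800,430,1050),.78,.42,1050))
E
```

```text
time_s: 23.58
tool_pos: [0.593, -0.266, 0.029]
tool_rot: [180.0, 0.0, -0.0]
force: [-0.1, -0.9, -1.1]
grip_width: 0.0219
grasp_force: 20.0
time_s: 24.45
tool_pos: [0.4907, -0.2681, 0.1921]
tool_rot: [-179.9, -0.3, -0.3]
force: [0.7, 0.7, 0.6]
grip_width: 0.0337
grasp_force: 0.0
```

View pics/fin.png

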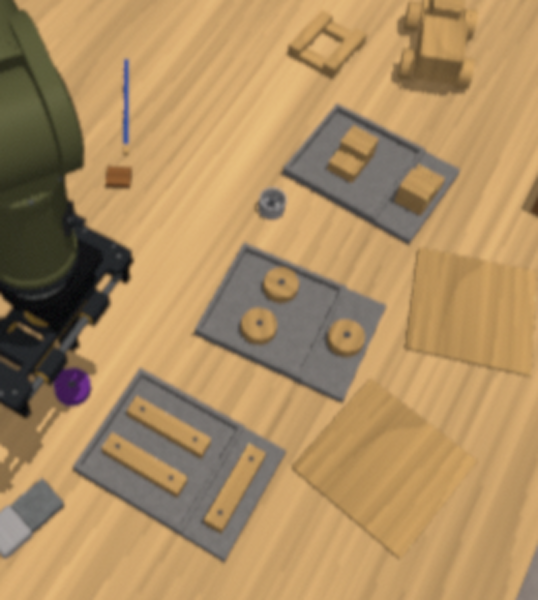

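View pics/fint.png

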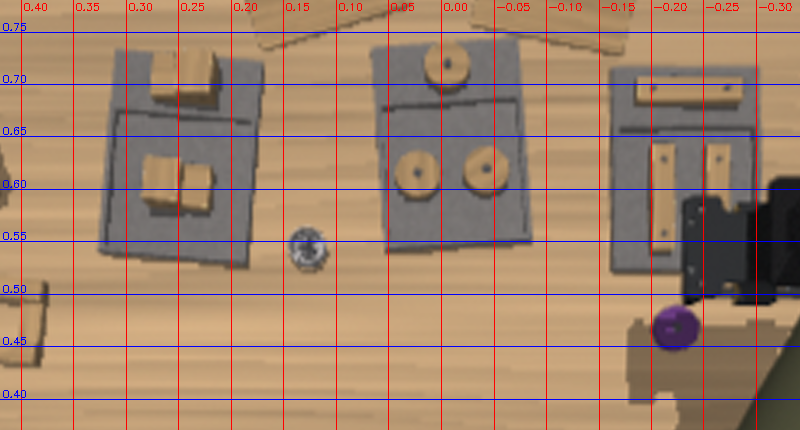

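Both views show every part flat inside its own tray. In the scene view, the cab is at (352,152), the wheels at (281,283) and (258,324), and the rails at (168,425) and (145,463). The frame at (327,43) is untouched, and the gripper is open and clear of everything.

```bash
python3 -m crank '[{"x":0,"y":0,"z":0,"turn":0},{"x":0,"y":0,"z":0,"turn":0},{"x":0,"y":0,"z":0,"turn":0}]' && python3 -c "
from cell import env
print(env.sign_off())"
```

```text
time_s: 24.92
tool_pos: [0.4931, -0.2658, 0.1882]
tool_rot: [180.0, 0.1, 0.0]
force: [-0.1, -0.3, 0.2]
grip_width: 0.0337
grasp_force: 0.0
the job is handed in; nothing more can be done
None
```

I placed both wheels, both rails and the cab flat in their matching trays, left the drying frame alone, and handed the job in at about 25 s; sign-off returned no verdict.

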